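# File the block magnet in the third gap of the magnet rack

### The arm

A 7-joint arm with a two-finger parallel gripper is mounted at the origin on the work surface. World frame = base frame: x ahead of the robot, y to its left, z up, the work surface at z = 0. Lengths are in m, angles in rad, forces in N, time in s.
With the tool pointing down it reaches from about 0.425 to 0.825 m from the base axis. Payload 3.6 kg.
Tool frame: the origin (TCP) lies at the centre of the arm's flange, where the gripper is bolted on; the fingertips stand 173 mm ahead of it and the grasp point (between the pads) lies 155 mm ahead of it; y points along the fingers, x is the direction in which the jaws open and shut, and the axes are right-handed (so a half turn about y gives the same grasp; the last joint's range is limited). The gripper opens to 85 mm and grips with 20 to 120 N. Pads are 22 mm wide; open, the fingers measure 114 mm over their backs; the gripper's body (76 mm by 85 mm) begins 54 mm behind the grasp point. The pads swing forward as they close: fully open they stand 13 mm farther back than shut.
Start: joints at [1.26, 0.615, -0.013, 1.423, 0.008, 1.103, -0.04], TCP at [0.183, -0.624, 0.405] pointing down, gripper open.
Joint ranges: [-3.12, 3.12], [-0.3, 2.06], [-1.34, 1.32], [0.26, 2.42], [-1.36, 4.5], [0.01, 1.98], [-2.84, 2.84]. Speed limits (rad/s): [2.79, 2.79, 3.14, 3.14, 3.14, 3.14, 3.14].

### API

Orientations are given as a unit quaternion [w, x, y, z].
In Python, from bench import ctrl gives the robot as it stands.
- The arm moves only by the shell command python3 -m creep 'ROWS' [FORCE]. ROWS is JSON, a list of rows, each a list of 3 entries, a list of its own where there are three numbers: the shift along the world's x, y, z in mm, then the turn, a rotation vector about the world's x, y, z in degrees, then the finger opening in mm, from 0 to 85.4. In form: [[[tx, ty, tz], [ax, ay, az], jaw], ...]. A call has 1 to 5 rows; each row shifts and turns the commanded pose from where the row before left it; what a row does not reach is not made up. A row lasts 1/8 s, in which the tool goes at most 62.5 mm and 10.7 degrees, less where a joint would pass 70% of its speed; a pose out of reach is approached as far as the arm can. A call with a gripper value outside its range is refused whole. The fingers move at their own pace and stop on an object; FORCE is the grip in N (left out, the last holds). Time passes only in rows, so rows that do not move let the fingers close. It gives the time, the measured TCP pose, the force and the opening at its end, in the units of the state.
- ctrl.sense(): the state, without advancing time (a new reading comes with each control period).
- ctrl.capture(name): name is "side" or "top" or "wrist"; returns a dict with "pixels" (420x560x3 uint8, red, green, blue), "mtx" (3x3 intrinsics, pixels), "camera_from_world" (4x4, takes a point from world to camera coordinates); the wrist camera has in their place "T_tool_cam" (4x4, takes a point from camera to tool coordinates, whose origin is the TCP and whose axes are the tool frame's). Camera axes: x right, y down, z forward; pixel columns grow to the right and rows downward; lengths in m; the calibration is good to about 2 mm. A picture is of the moment at which its call begins: read the wrist's pose just before it. There is no depth.
- ctrl.sign_off(): hands the job in, once; it reports no verdict.
Trained networks look in a picture, given as the dict that the camera call returned (one of the last four; its "shot" number tells which), for a name from the list of things; names that differ only in an ending like _2 or _b are one class to them, and where a whole thing is asked for, a point or a joint stands for the part that bears it (a point fixed in the world has none). Each returns a list of dicts, best first, with "conf" (0 to 1); they miss things now and then, are a little off and sometimes report something else, mostly with a low value. They report only what shows in the picture. A call takes as long as a camera call. They do not tell look-alikes from the thing itself.
- ctrl.search_frame(target, picture): "at" ([row, column] in pixels, amid what is visible of it).
- ctrl.place_of(target, picture): "at" ([row, column] in pixels: a listed point, or the origin of a listed thing).
The state is a dict: "time": time; "qpos": joint angles; "joint_velocities": joint speeds; "joint_efforts": joint torques, N m; "tool_pos": TCP position; "eef_rot": TCP orientation; "ft_force": force on the tool from outside, world axes, zero at the start; "wrist_torque": the same for the moment, N m; "grip_width": opening from 0.0 (shut) to 1.0 (fully open).
Only numpy, scipy, OpenCV 4.12 (cv2) and the standard library are available. Lean on these libraries where they do the work, as an engineer would, in place of code of your own. Each camera call takes 0.05 s, during which the arm holds its last target.

### The job

Counting every gap of the wooden rack, filled or empty, from the end where the chrome compass stand is, first run the rail's sliding marker along with a fingertip until it stands at the third gap and leave it there. Then push the dark block magnet along its lane and fully home into that same third gap, against the back stop. Only push: never lift or tip the magnet or let it into another gap, and leave every other loose thing where it is.

Things in the scene. Friction and masses are not known exactly. Their poses are not given: they have to be found in the camera images.
- rack: Fixed wooden divider rack with six gaps in a row, all open towards the robot. Origin: on the counter, in the plane of the gap mouths, half-way along the row; x points into the gaps (away from the robot), y along the row, z up. Gap centres at y = -120, -72, -24, 24, 72, 120 mm, each gap 40 mm wide, dividers between them 8 mm thick.
- gap_floor (a point): Point of the rack's gap floor in the plane of the mouths, half-way along the row: rack (0, 0, 8) mm; gaps and lane have this floor height. Dividers with rounded noses run from rack x = 0 to 36 mm, tops at z = 44 mm; a back stop closes every gap at x = 34 mm, top also at z = 44 mm.
- lane_mid (a point): Middle of the floor of the lane in front of the gap mouths: rack (-25, 0, 8) mm. The lane is 50 mm wide (rack x = -50 to 0) and runs from y = -156 to 156 mm, open at both ends (there the 8 mm base board ends). A low wall, 8 mm thick, its top at z = 16 mm, stands along its near side.
- rail_mid (a point): Middle of the steel rail behind the gaps, rack (75, 0, 62) mm: 10 mm round, along the rack's y, between end posts at y = -150 and 150 mm with tops at z = 70 mm. The marker slides on it.
- marker (a joint): Place of the sliding marker on the rail, m: 0 is at rack y = +125 mm, growing towards rack -y (marker's rack y = 0.125 - value), range 0 to 0.25; starts between 0 and 0.03. It slides stiffly (about 1.5 N) and stays where it is left.
- marker_tab (a point): Centre of the dark wooden tab standing up from the marker: 14 mm along the rail, 24 mm across it, 36 mm tall (z from 73 to 109 mm above the counter, this point at 91). Below it is a saddle block 22 mm wide (z from 50 to 74 mm) with a thin brass pointer, 6 mm wide, towards the gaps.
- magnet_mid (a point): Centre of the dark grey ceramic block magnet, loose in the lane near one end: 46 mm along its x (parallel to rack x at the start), 32 mm along its y, 28 mm tall, about 0.2 kg; this point is 22 mm above the counter, its top 36 mm. Fully home in a gap it touches the back stop: centre at rack x = 11 mm, its near end still 12 mm out of the gap.
- stand: Chrome compass stand, fixed, beyond one end of the rack (either end): round foot of 72 mm diameter, stem with a knob, compass dish of 68 mm diameter on top, 113 mm tall. Origin: centre of its underside. At its end of the rack the counting begins.
- keeper_lane: U-shaped iron keeper, 40 x 40 x 12 mm, loose, lying in the lane near the end opposite to the magnet. Origin: centre of its underside. Not to be moved.
- keeper_counter: Another such iron keeper, loose, on the counter at the robot's side of the rack. Origin: centre of its underside. Not to be moved.
- bar: Steel bar 30 x 16 x 34 mm, loose, standing in the gap at rack y = -72 mm. Origin: centre of its underside. Not to be moved.
- wand: Blue plastic magnet wand, 180 x 32 x 14 mm, lying loose on the counter to the right. Origin: under its middle. Not to be moved.
- jar: Closed glass jar, 64 mm diameter, 90 mm tall, loose, beyond the rack. Origin: centre of its underside. Not to be moved.
- ringmag: Dark ring magnet, 60 mm diameter, 12 mm tall, lying loose at the robot's side of the rack. Origin: centre of its underside. Not to be moved.
- dial: Round brass pocket compass, 48 mm diameter, 12 mm tall, loose, beyond the rack. Origin: centre of its underside. Not to be moved.
Mind the look-alikes: they are no part of the job. What is meant by the part that bears magnet_mid is not purple, turquoise or yellow, and is the larger of those in its own colour.

How it is judged:
By the outcome, as a careful person would: the job done as asked, in the order asked, and still so for the second after the job is handed in, with the robot touching nothing.
It also fails if it takes over 67 s, if anything falls off the work surface, if the arm or the gripper's body presses on something with over 40 N, if the wrist force passes 120 N, or if a joint passes its speed limit or range.

## Working session

There is one attempt and no reset: what is moved stays moved. The work goes in short steps, Python scripts to look and compute and a shell command to move; the robot and the scene stay as the last step left them, time stands still between calls to the robot, and variables do not carry over. Pictures are saved under pics/ and viewed, and the job is handed in when it is done.

```bash
mkdir -p pics; ls
cat > h.py <<'E'
import numpy as np, cv2, json
from bench import ctrl
def save(p,n): cv2.imwrite('pics/%s.png'%n, p['pixels'][:,:,::-1])
def ray(p,at):
    K=np.array(p['mtx']);T=np.array(p['camera_from_world'])
    R=T[:3,:3];t=T[:3,3];c=-R.T@t
    d=R.T@np.linalg.inv(K)@np.array([at[1],at[0],1.0]);return c,d
def atz(p,at,z):
    c,d=ray(p,at);s=(z-c[2])/d[2];return c+s*d
def proj(p,X):
    K=np.array(p['mtx']);T=np.array(p['camera_from_world'])
    v=K@(T[:3,:3]@np.array(X)+T[:3,3]);return v[1]/v[2],v[0]/v[2]
E
python3 - <<'E'
from h import *
s=ctrl.sense();print({k:np.round(v,3) for k,v in s.items()})
for n in('top','side'):
    p=ctrl.capture(n);save(p,n+'0')
    print(n,np.round(p['camera_from_world'],3).tolist(),np.round(p['mtx'],1).tolist())
    for t,z in [('rack',0),('gap_floor',.008),('lane_mid',.008),('rail_mid',.062),('marker_tab',.091),('magnet_mid',.022),('stand',0),('keeper_lane',.008),('keeper_counter',0),('bar',.008),('wand',0),('jar',0),('ringmag',0),('dial',0)]:
        for r in ctrl.place_of(t,p)[:3]:
            print(t,round(r['conf'],2),np.round(r['at'],1),np.round(atz(p,r['at'],z),3))
E
```

```text
pics
{'time': np.float64(0.0), 'qpos': array([ 1.26 ,  0.616, -0.013,  1.425,  0.008,  1.103, -0.04 ]), 'joint_velocities': array([-0.002, -0.001,  0.001, -0.001, -0.001,  0.   , -0.   ]), 'joint_efforts': array([-0.0000e+00, -4.6921e+01,  2.5900e-01, -1.7103e+01,  1.0000e-02,
        1.0000e-02, -0.0000e+00]), 'tool_pos': array([ 0.183, -0.624,  0.404]), 'eef_rot': array([ 0.566, -0.565,  0.425, -0.423]), 'ft_force': array([-0.299,  0.616,  1.185]), 'wrist_torque': array([-0.022,  0.056,  0.008]), 'grip_width': np.float64(1.002)}
top [[0.015, -1.0, 0.022, -0.124], [-0.994, -0.017, -0.104, 0.55], [0.104, -0.021, -0.994, 0.993], [0.0, 0.0, 0.0, 1.0]] [[428.4, 0.0, 283.5], [0.0, 428.4, 207.6], [0.0, 0.0, 1.0]]
rack 0.94 [224.1 241.1] [ 0.513 -0.013  0.   ]
gap_floor 0.61 [224.2 242. ] [ 0.512 -0.016  0.008]
lane_mid 0.67 [234.6 241.9] [ 0.487 -0.016  0.008]
lane_mid 0.22 [232.2 187.3] [0.49  0.115 0.008]
rail_mid 0.66 [188.8 239.5] [ 0.591 -0.012  0.062]
rail_mid 0.22 [283.7 345.7] [ 0.377 -0.259  0.062]
rail_mid 0.16 [204.9 127.4] [0.549 0.244 0.062]
marker_tab 0.68 [186.6 185.1] [0.5
[... 966 characters left out ...]
6] [ 0.583 -0.007  0.062]
marker_tab 0.6 [149.1 263.5] [0.585 0.1   0.091]
magnet_mid 0.9 [241.  245.7] [ 0.481 -0.122  0.022]
magnet_mid 0.87 [229.9 320.7] [ 0.657 -0.139  0.022]
magnet_mid 0.77 [284. 249.] [ 0.461 -0.239  0.022]
stand 0.97 [143.3 242.2] [0.559 0.247 0.   ]
keeper_lane 0.77 [181.1 225.6] [0.48  0.1   0.008]
keeper_counter 0.71 [144.2 183.1] [0.398 0.291 0.   ]
bar 0.71 [149.  182.5] [0.393 0.261 0.008]
bar 0.63 [229.5 260.6] [ 0.525 -0.086  0.008]
wand 0.71 [386.7 280.8] [ 0.465 -0.465  0.   ]
jar 0.56 [161.3 322.7] [0.751 0.109 0.   ]
ringmag 0.85 [312.7 211. ] [ 0.37  -0.271  0.   ]
dial 0.75 [221.  357.1] [ 0.758 -0.12   0.   ]
dial 0.73 [178.9 227. ] [0.487 0.116 0.   ]
```

View pics/top0.png

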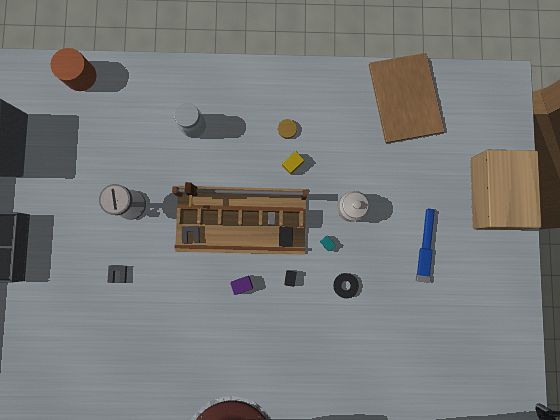

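View pics/side0.png

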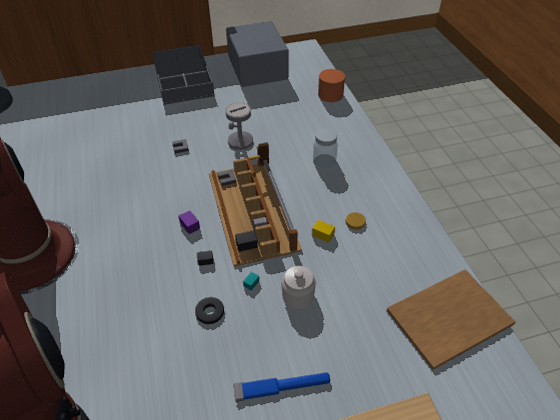

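```bash
python3 -c "
import cv2
a=cv2.imread('pics/top0.png')[160:300,100:360];cv2.imwrite('pics/topc.png',cv2.resize(a,None,fx=3,fy=3,interpolation=2))
a=cv2.imread('pics/side0.png')[120:300,160:400];cv2.imwrite('pics/sidec.png',cv2.resize(a,None,fx=3.3,fy=3.3,interpolation=2))"
```

```text
(no output)
```

View pics/topc.png

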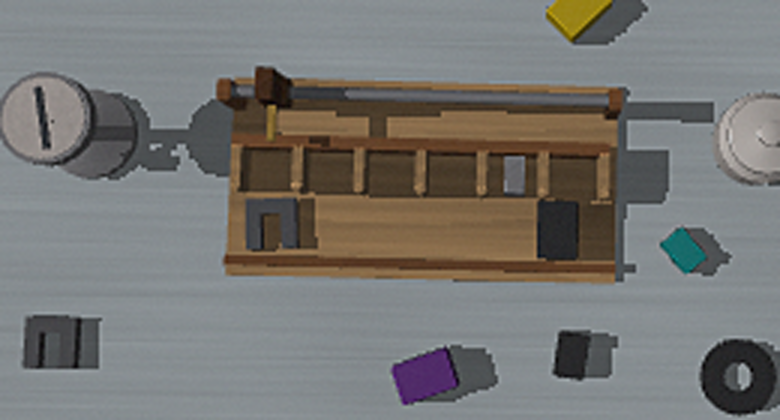

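View pics/sidec.png

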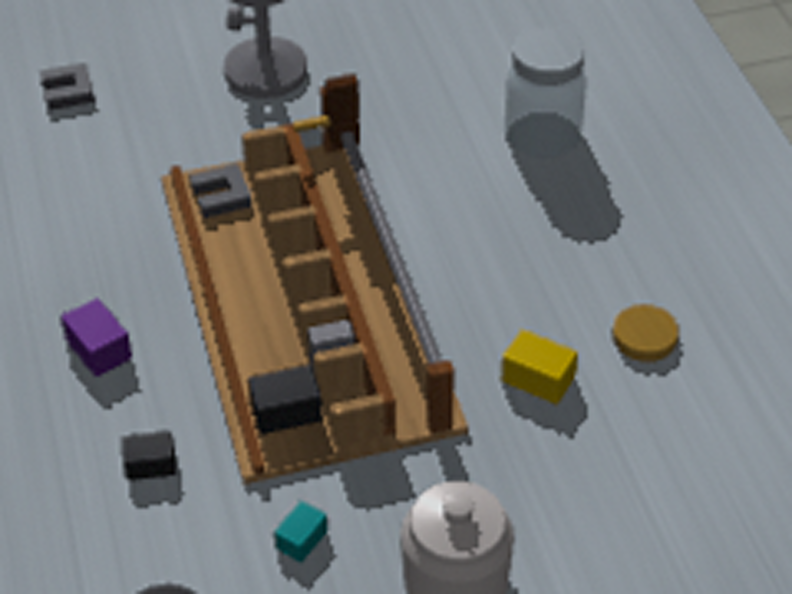

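```bash
cat > up.py <<'E'
import cv2,sys
n,r0,r1,c0,c1,f,o=sys.argv[1],*map(int,sys.argv[2:7]),sys.argv[7]
a=cv2.imread('pics/%s.png'%n)[r0:r1,c0:c1];a=cv2.resize(a,None,fx=f,fy=f,interpolation=cv2.INTER_CUBIC)
for k in range(0,r1-r0,10): cv2.putText(a,str(r0+k),(0,k*f+4),0,.35,(0,0,255),1);cv2.line(a,(0,k*f),(6,k*f),(0,0,255),1)
for k in range(0,c1-c0,10): cv2.putText(a,str(c0+k),(k*f-8,10),0,.35,(0,0,255),1);cv2.line(a,(k*f,12),(k*f,18),(0,0,255),1)
cv2.imwrite('pics/%s.png'%o,a)
E
python3 up.py top0 180 260 170 315 5 t5; python3 up.py side0 140 270 205 305 5 s5
```

```text
(no output)
```

View pics/t5.png

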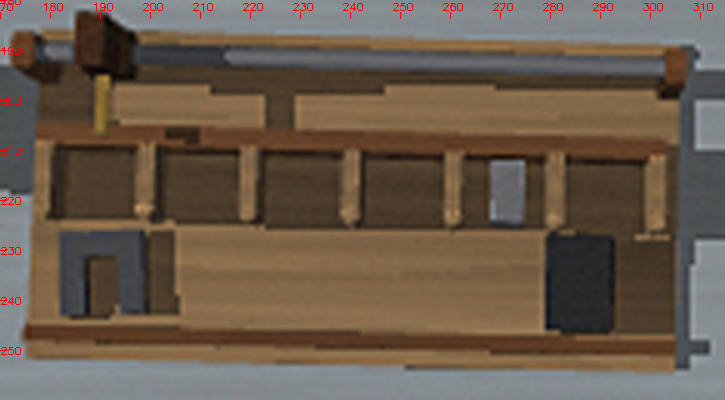

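View pics/s5.png

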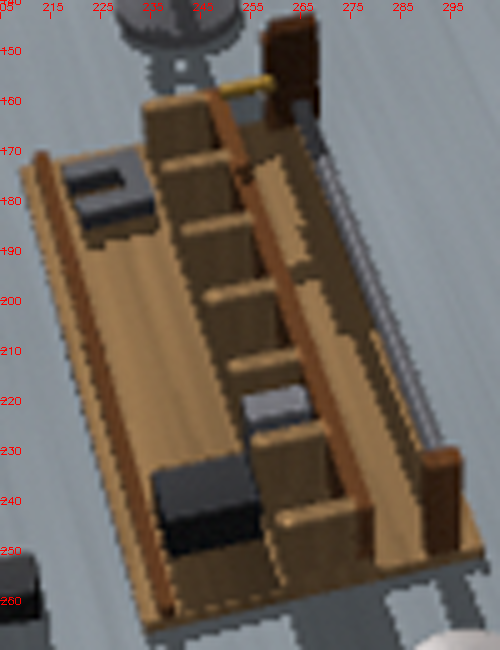

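```bash
cat > fit.py <<'E'
from h import *
from scipy.optimize import least_squares
T=ctrl.capture('top');S=ctrl.capture('side')
def W(q,X):
    c,s=np.cos(q[2]),np.sin(q[2]);return np.array([q[0]+c*X[0]-s*X[1],q[1]+s*X[0]+c*X[1],X[2]])
ys=[.144,.096,.048,0,-.048,-.096,-.144]
tc=[178.5,199,219.3,239.8,260.3,280.5,301]
ss=[(235,161),(238.5,173),(242,186),(246.3,199),(251,213),(256,228),(261,244)]
def res(q,which='ts'):
    r=[]
    if 't' in which:
        r+= [proj(T,W(q,(.010,y,.044)))[1]-c for y,c in zip(ys,tc)]
        for X,row in [((-.054,.15,.016),247),((-.054,-.15,.016),249.3),((.034,.144,.044),208.5),((.034,-.144,.044),211),((.075,.036,.062),191.5),((.075,-.14,.062),193)]:
            r.append(proj(T,W(q,X))[0]-row)
    if 's' in which:
        for y,(c,w) in zip(ys,ss):
            a=proj(S,W(q,(.001,y,.044)));r+=[a[0]-w,a[1]-c]
    return r
for w in('t','s','ts'):
    o=least_squares(res,[.51,-.015,-.02],args=(w,));print(w,np.round(o.x,4),np.round(res(o.x,w),1))
q=o.x
for t in [T]:
  for n,at,z in [('tabtop',(185.5,187.5),.109),('mag top c',(235.8,286),.036)]:
    p=atz(t,at,z);c,s=np.cos(q[2]),np.sin(q[2]);d=p[:2]-q[:2];print(n,p,'rack',c*d[0]+s*d[1],-s*d[0]+c*d[1])
E
python3 fit.py
```

```text
t [ 0.5088 -0.0133 -0.003 ] [-0.4 -0.3  0.   0.1  0.1  0.3  0.2 -0.3 -0.3  0.4  0.3 -0.1  0. ]
s [ 0.5101 -0.0134 -0.0175] [-0.2 -0.4 -0.  -0.1 -0.3  0.4  0.1  0.4  0.2  0.1  0.1 -0.2 -0.1 -0.2]
ts [ 0.5095 -0.0133 -0.0084] [-0.3 -0.2  0.1  0.1  0.1  0.4  0.3 -1.  -0.3 -0.3  0.4 -0.5  0.  -0.
 -1.2  0.1 -0.7 -0.2 -0.   0.1  0.1  0.2  0.   0.1 -0.1 -0.2  0.1]
tabtop [0.58888362 0.09853919 0.109     ] rack 0.07846978923180628 0.11251800522342545
mag top c [ 0.48451867 -0.12219865  0.036     ] rack -0.02402839284657989 -0.10909283135907945
```

Run:
```python
from h import *
from scipy.spatial.transform import Rotation as R
s=ctrl.sense();q=s['eef_rot'];M=R.from_quat([q[1],q[2],q[3],q[0]]).as_matrix();print(M.round(3))
p=ctrl.capture('wrist');save(p,'w0');print(np.round(p['T_tool_cam'],3))
```

```text
[[ 0.281  0.     0.96 ]
 [-0.96   0.     0.281]
 [-0.    -1.     0.   ]]
[[ 1.     0.    -0.    -0.001]
 [ 0.    -0.282  0.96   0.031]
 [ 0.    -0.96  -0.282  0.071]
 [ 0.     0.     0.     1.   ]]
```

View pics/w0.png

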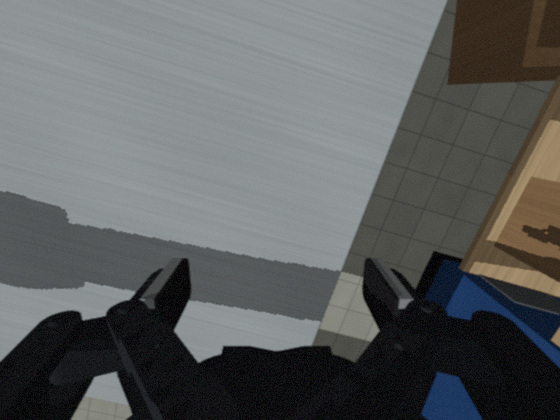

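```bash
python3 -m creep '[[[10,30,0],[0,0,-5.4],0],[[22,43,0],[0,0,-5.4],0],[[22,43,0],[0,0,-5.5],0],[[22,43,0],[0,0,0],0],[[22,43,0],[0,0,0],0]]' 20
python3 -m creep '[[[22,43,0],[0,0,0],0],[[22,43,0],[0,0,0],0],[[22,43,0],[0,0,0],0],[[22,43,0],[0,0,0],0],[[22,43,0],[0,0,0],0]]'
python3 -m creep '[[[22,43,0],[0,0,0],0],[[22,43,0],[0,0,0],0],[[22,43,0],[0,0,0],0],[[22,43,0],[0,0,0],0],[[22,43,0],[0,0,0],0]]'
```

```text
time: 2.28
tool_pos: [0.2814, -0.4203, 0.405]
eef_rot: [0.5, -0.5, 0.5, -0.5]
ft_force: [0.9, -0.4, 0.1]
grip_width: 0.001
time: 2.9
tool_pos: [0.3912, -0.2054, 0.4051]
eef_rot: [-0.5, 0.5, -0.5, 0.5]
ft_force: [0.9, 0.5, 0.5]
grip_width: -0.001
time: 3.52
tool_pos: [0.5013, 0.0096, 0.405]
eef_rot: [0.5, -0.5, 0.5, -0.5]
ft_force: [0.5, -0.2, -0.6]
grip_width: 0.0
```

```bash
python3 -m creep '[[[25,40,0],[0,0,0],0],[[25,40,0],[0,0,0],0],[[25,40,0],[0,0,0],0],[[8,20,-50],[0,0,0],0],[[0,0,-50],[0,0,0],0]]'
python3 - <<'E'
from h import *
p=ctrl.capture('side');save(p,'s1');p=ctrl.capture('top');save(p,'t1');print(ctrl.sense()['tool_pos'])
E
python3 up.py s1 40 240 180 340 3 s1u;python3 up.py t1 100 260 100 340 3 t1u
```

```text
time: 4.15
tool_pos: [0.5841, 0.1512, 0.304]
eef_rot: [0.503, -0.5, 0.499, -0.499]
ft_force: [-0.2, -0.4, -1.7]
grip_width: -0.001
[0.58151101 0.147991   0.29919379]
```

View pics/s1u.png

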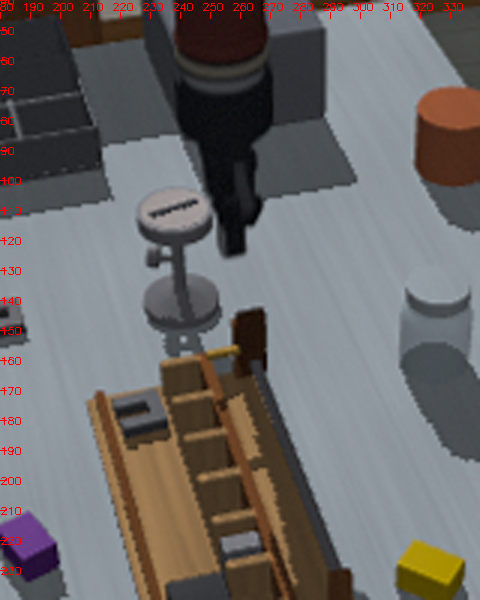

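View pics/t1u.png

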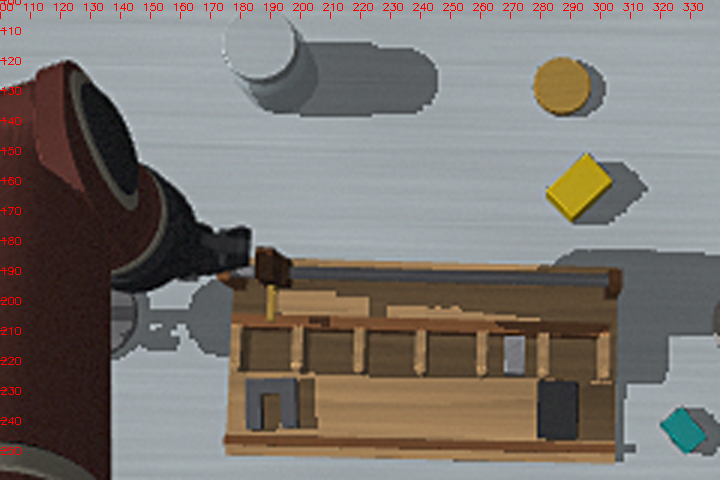

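```bash
python3 - <<'E'
from h import *
p=ctrl.capture('side')
for i in range(3): print(ctrl.sense()['tool_pos'].round(4) if hasattr(ctrl.sense()['tool_pos'],'round') else ctrl.sense()['tool_pos'])
t=np.array(ctrl.sense()['tool_pos'])
for L in (.16,.173,.186):
  for dx,dy in((0,0),(-.011,-.01),(-.011,.01),(.011,-.01)): print(L,dx,dy,np.round(proj(p,t+[dx,dy,-L]),1))
q=ctrl.capture('top')
for dx in(-.011,.011):
  for dy in (-.01,-.015): print(np.round(proj(q,t+[dx,dy,-.173]),1))
E
python3 up.py s1 80 130 220 290 8 s1v;python3 up.py t1 160 210 150 210 8 t1v
```

```text
[0.5829 0.1479 0.3026]
[0.5829 0.1479 0.3026]
[0.5829 0.1479 0.3026]
0.16 0 0 [121.6 257.2]
0.16 -0.011 -0.01 [124.7 253.9]
0.16 -0.011 0.01 [120.1 252. ]
0.16 0.011 -0.01 [123.2 262.5]
0.173 0 0 [125.8 257.4]
0.173 -0.011 -0.01 [128.9 254.2]
0.173 -0.011 0.01 [124.2 252.2]
0.173 0.011 -0.01 [127.3 262.7]
0.186 0 0 [129.8 257.6]
0.186 -0.011 -0.01 [133.  254.4]
0.186 -0.011 0.01 [128.3 252.5]
0.186 0.011 -0.01 [131.4 262.8]
[191.5 166.9]
[191.5 169.2]
[181.4 167.3]
[181.4 169.7]
```

View pics/s1v.png

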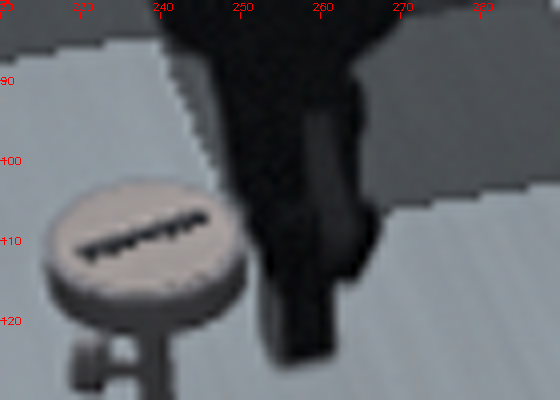

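View pics/t1v.png

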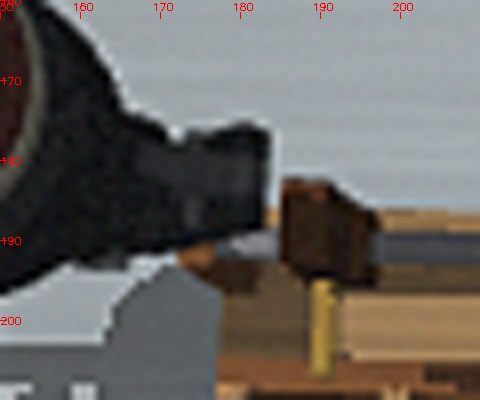

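Run:
```python
from h import *
print(np.round(ctrl.sense()['qpos'],2))
for i in range(6):
  ctrl.capture('wrist');print(np.round(ctrl.sense()['tool_pos'],4))
```

```text
[-0.22  0.65 -0.1   1.68  0.08  0.82 -1.93]
[0.5845 0.148  0.3065]
[0.5847 0.148  0.3073]
[0.5846 0.148  0.3075]
[0.5845 0.148  0.3073]
[0.5843 0.148  0.3071]
[0.5841 0.1481 0.3067]
```

```bash
python3 -m creep '[[[0,0,0],[0,0,10],0],[[0,0,0],[0,0,10],0],[[0,0,0],[0,0,10],0],[[0,0,0],[0,0,10],0],[[0,0,0],[0,0,10],0]]'
python3 -m creep '[[[0,0,0],[0,0,10],0],[[0,0,0],[0,0,10],0],[[0,0,0],[0,0,10],0],[[0,0,0],[0,0,10],0],[[0,0,0],[0,0,0],0]]'
python3 - <<'E'
from h import *
for k in range(4): p=ctrl.capture('side')
save(p,'s2');s=ctrl.sense();print(s['tool_pos'],s['qpos'])
t=np.array(s['tool_pos'])
for dx,dy in((0,0),(-.011,-.011),(-.011,.011),(.011,-.011)): print(dx,dy,np.round(proj(p,t+[dx,dy,-.173]),1))
q=ctrl.capture('top');save(q,'t2')
for dx in(-.011,.011):
  for dy in (-.011,.011): print(np.round(proj(q,t+[dx,dy,-.173]),1))
E
python3 up.py s2 70 170 210 310 6 s2v;python3 up.py t2 160 210 150 210 8 t2v
```

```text
time: 5.28
tool_pos: [0.5838, 0.148, 0.3058]
eef_rot: [0.665, -0.665, 0.239, -0.241]
ft_force: [0.6, -0.5, 0.2]
grip_width: -0.002
time: 5.9
tool_pos: [0.5839, 0.1477, 0.3054]
eef_rot: [0.707, -0.707, 0.001, -0.001]
ft_force: [0.9, -0.4, -0.3]
grip_width: -0.001
[0.58366773 0.14820423 0.3050534 ] [ 0.03817735  0.70419077 -0.54135605  1.67242834  0.44437489  0.88978468
 -0.68411719]
0 0 [124.8 257.7]
-0.011 -0.011 [128.2 254.5]
-0.011 0.011 [123.1 252.4]
0.011 -0.011 [126.6 263. ]
[191.  166.9]
[190.8 156.6]
[180.8 167.4]
[180.7 157.1]
```

View pics/s2v.png

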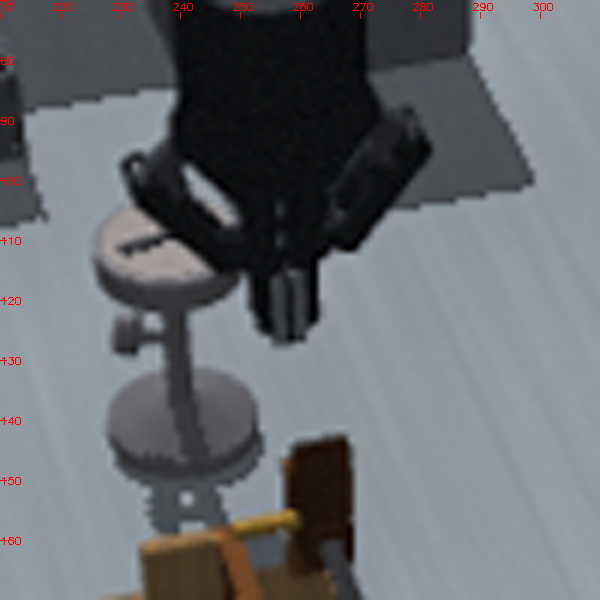

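View pics/t2v.png

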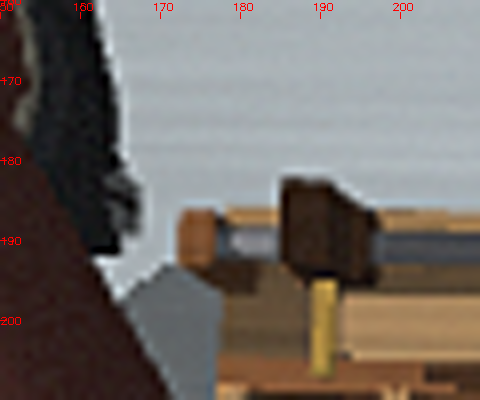

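```bash
python3 -m creep '[[[0,0,-30],[0,0,0],0],[[0,0,-19],[0,0,0],0],[[0,-10,0],[0,0,0],0],[[0,-10,0],[0,0,0],0],[[0,-8,0],[0,0,0],0]]'
python3 -m creep '[[[0,-8,0],[0,0,0],0],[[0,-8,0],[0,0,0],0],[[0,-8,0],[0,0,0],0],[[0,-8,0],[0,0,0],0],[[0,-8,0],[0,0,0],0]]'
python3 -m creep '[[[0,-10,0],[0,0,0],0],[[0,-10,0],[0,0,0],0],[[0,-10,0],[0,0,0],0],[[0,-10,0],[0,0,0],0],[[0,-6,0],[0,0,0],0]]'
python3 - <<'E'
from h import *
for k in range(4): p=ctrl.capture('side')
save(p,'s3');s=ctrl.sense();print(s['tool_pos'],s['ft_force'])
q=ctrl.capture('top');save(q,'t3')
E
python3 up.py s3 130 270 200 310 5 s3v;python3 up.py t3 160 260 160 310 5 t3v
```

```text
time: 6.78
tool_pos: [0.5841, 0.119, 0.2566]
eef_rot: [-0.707, 0.707, 0.0, 0.001]
ft_force: [-1.0, 0.1, -0.0]
grip_width: -0.001
time: 7.4
tool_pos: [0.5836, 0.0798, 0.2557]
eef_rot: [0.707, -0.707, -0.0, 0.0]
ft_force: [0.3, 1.8, 1.7]
grip_width: -0.003
time: 8.02
tool_pos: [0.5835, 0.0331, 0.2555]
eef_rot: [-0.707, 0.707, -0.001, -0.0]
ft_force: [0.3, 1.9, 0.1]
grip_width: -0.003
[0.5836016  0.03348544 0.25540734] [ 0.44135998  0.33641097 -0.2279685 ]
```

View pics/s3v.png

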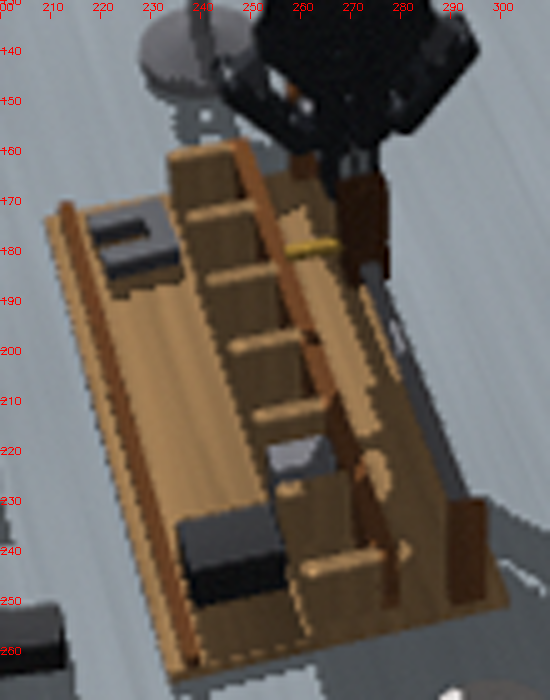

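View pics/t3v.png

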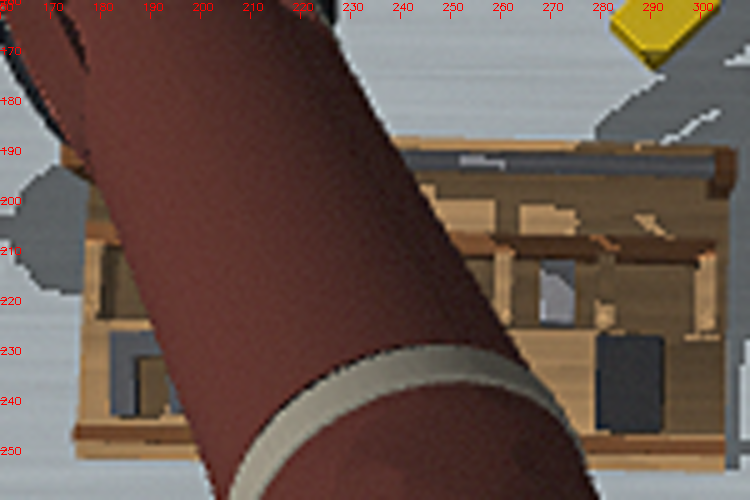

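```bash
python3 -m creep '[[[0,-3,0],[0,0,0],0],[[0,-2,0],[0,0,0],0],[[0,0,0],[0,0,0],0]]'
python3 -c "
from h import *
print(ctrl.sense()['tool_pos'])"
python3 -m creep '[[[0,8,0],[0,0,0],0],[[0,15,0],[0,0,0],0],[[0,10,40],[0,0,0],0],[[0,0,50],[0,0,0],0],[[0,40,10],[0,0,0],0]]'
```

```text
time: 8.65
tool_pos: [0.5836, 0.0293, 0.2556]
eef_rot: [0.707, -0.707, -0.0, 0.0]
ft_force: [0.6, 1.9, -0.2]
grip_width: 0.002
[0.58356283 0.02934376 0.25561387]
time: 9.28
tool_pos: [0.5851, 0.1007, 0.3591]
eef_rot: [-0.707, 0.708, 0.0, 0.004]
ft_force: [0.4, -0.7, -0.4]
grip_width: -0.002
```

```bash
python3 -m creep '[[[-50,0,0],[0,0,0],0],[[-49,-40,0],[0,0,0],0],[[0,-50,0],[0,0,0],0],[[0,-50,0],[0,0,0],0],[[0,-50,0],[0,0,0],0]]'
python3 -m creep '[[[0,-50,0],[0,0,0],0],[[0,-39,0],[0,0,0],0],[[0,0,0],[0,0,0],0]]'
python3 - <<'E'
from h import *
for k in range(4): p=ctrl.capture('side')
save(p,'s4');s=ctrl.sense();print(s['tool_pos'],s['ft_force'])
q=ctrl.capture('top');save(q,'t4')
for n,c in(('side',p),('top',q)):
  for r in ctrl.place_of('marker_tab',c)[:2]: print(n,r['conf'],atz(c,r['at'],.091))
E
python3 up.py s4 130 310 200 330 4 s4v;python3 up.py t4 160 260 160 310 5 t4v
```

```text
time: 9.9
tool_pos: [0.4852, -0.0876, 0.3562]
eef_rot: [-0.707, 0.707, 0.001, -0.0]
ft_force: [0.9, -0.8, 0.0]
grip_width: 0.0
time: 10.28
tool_pos: [0.485, -0.1794, 0.3553]
eef_rot: [-0.707, 0.708, -0.002, 0.002]
ft_force: [0.1, 0.4, -0.4]
grip_width: 0.0
[ 0.48554935 -0.17421078  0.35595634] [-0.46065333  0.40159476 -0.0336036 ]
side 0.54 [ 0.4955721  -0.08043672  0.091     ]
side 0.53 [ 0.36717226 -0.32534081  0.091     ]
top 0.58 [0.58450241 0.00948996 0.091     ]
```

View pics/s4v.png

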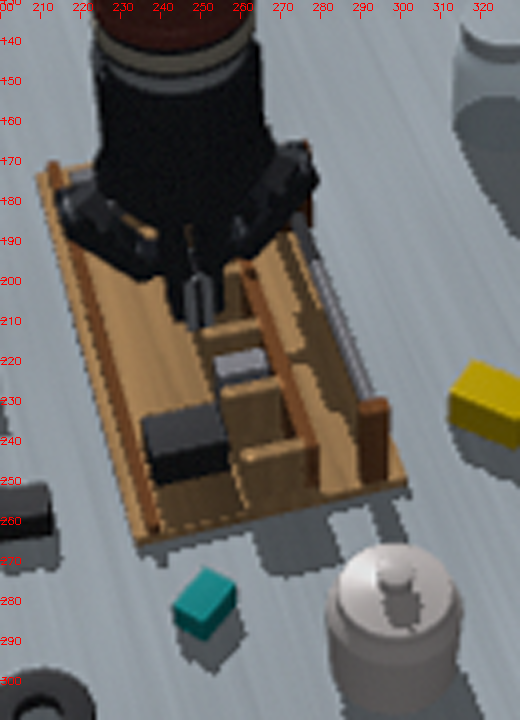

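View pics/t4v.png

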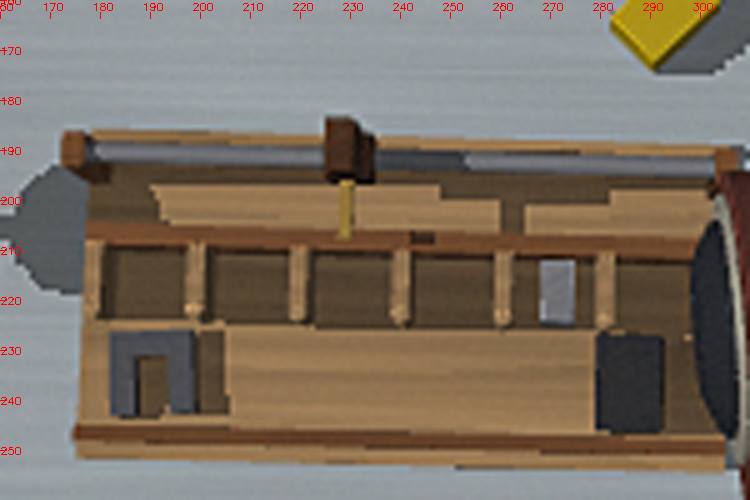

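```bash
python3 -m creep '[[[0,0,-40],[0,0,0],0],[[0,0,-50],[0,0,0],0],[[0,0,-40],[0,0,0],0],[[0,0,-20],[0,0,0],0],[[0,0,-10],[0,0,0],0]]'
python3 - <<'E'
from h import *
for k in range(4): p=ctrl.capture('side')
save(p,'s5a');s=ctrl.sense();print(s['tool_pos'],s['ft_force'])
t=np.array(s['tool_pos']);print(proj(p,t+[-.015,-.011,-.173]),proj(p,t+[.015,-.011,-.173]))
E
python3 up.py s5a 180 320 190 330 5 s5v
```

```text
time: 11.25
tool_pos: [0.4853, -0.1755, 0.1947]
eef_rot: [0.707, -0.707, -0.0, 0.001]
ft_force: [0.4, -0.4, -0.1]
grip_width: -0.002
[ 0.48567314 -0.17610931  0.19640335] [ 0.31441987 -0.67072198 -0.41107133]
(np.float64(263.7510839634287), np.float64(247.85583411887495)) (np.float64(260.64269992373517), np.float64(261.0777703800861))
```

View pics/s5v.png

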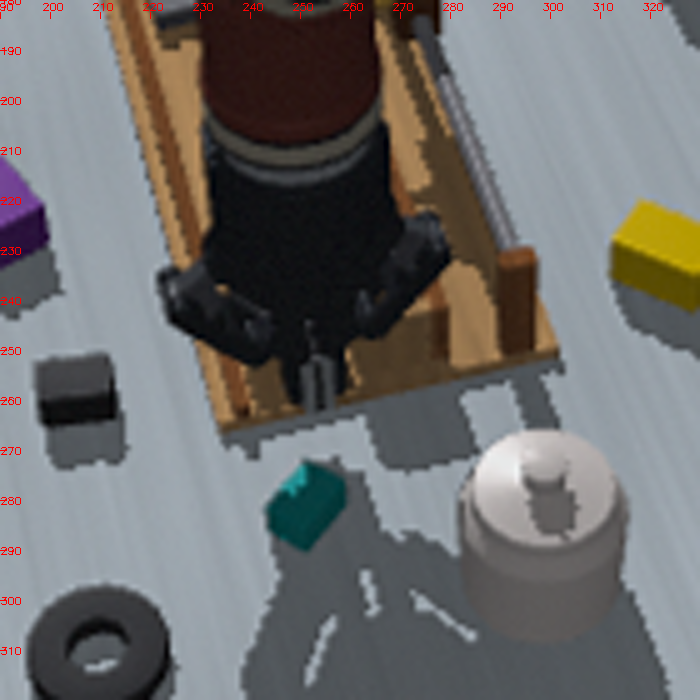

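```bash
python3 -m creep '[[[0,10,0],[0,0,0],0],[[0,8,0],[0,0,0],0],[[0,5,0],[0,0,0],0],[[0,6,0],[0,0,0],0],[[0,7,0],[0,0,0],0]]'
python3 -m creep '[[[0,8,0],[0,0,0],0],[[0,8,0],[0,0,0],0],[[0,8,0],[0,0,0],0],[[0,8,0],[0,0,0],0],[[0,8,0],[0,0,0],0]]'
python3 - <<'E'
from h import *
for k in range(2): p=ctrl.capture('side')
save(p,'s6');s=ctrl.sense();print(s['tool_pos'],s['ft_force'])
p=ctrl.capture('top');save(p,'t6')
E
python3 up.py s6 150 290 190 330 4 s6v;python3 up.py t6 160 260 160 310 5 t6v
```

```text
time: 12.08
tool_pos: [0.4853, -0.1407, 0.1959]
eef_rot: [-0.707, 0.708, -0.0, 0.0]
ft_force: [-0.3, -1.5, 1.4]
grip_width: -0.001
time: 12.7
tool_pos: [0.4852, -0.0998, 0.1957]
eef_rot: [-0.707, 0.707, 0.0, -0.0]
ft_force: [-0.5, -2.0, 1.4]
grip_width: -0.001
[ 0.48518513 -0.09850028  0.19563061] [-0.31477951  0.43068509 -0.34380977]
```

View pics/s6v.png

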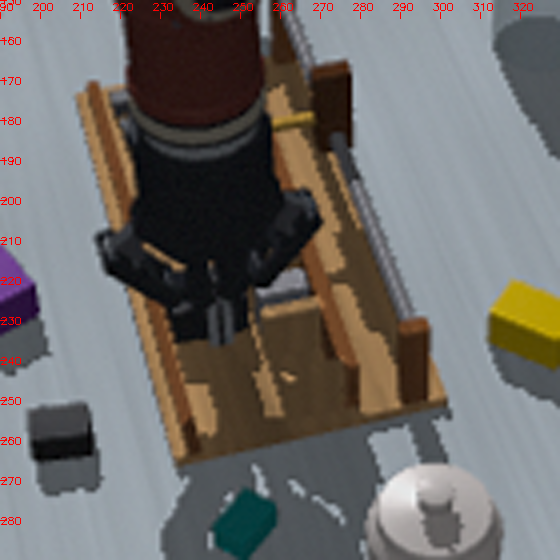

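View pics/t6v.png

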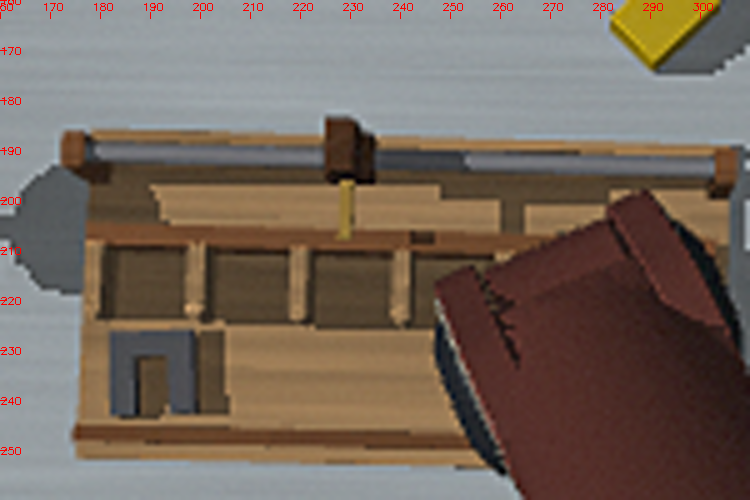

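```bash
python3 -m creep '[[[0,8,0],[0,0,0],0],[[1,8,0],[0,0,0],0],[[0,8,0],[0,0,0],0],[[0,8,0],[0,0,0],0],[[0,8,0],[0,0,0],0]]'
python3 -m creep '[[[0,8,0],[0,0,0],0],[[0,8,0],[0,0,0],0],[[0,8,0],[0,0,0],0],[[0,7,0],[0,0,0],0],[[0,5,0],[0,0,0],0]]'
python3 - <<'E'
from h import *
for k in range(4): p=ctrl.capture('side')
save(p,'s7');s=ctrl.sense();print(s['tool_pos'],s['ft_force'])
p=ctrl.capture('top');save(p,'t7')
E
python3 up.py s7 130 290 190 330 4 s7v;python3 up.py t7 160 260 160 310 5 t7v
```

```text
time: 13.48
tool_pos: [0.4862, -0.0597, 0.1957]
eef_rot: [0.707, -0.707, -0.0, 0.0]
ft_force: [-0.5, -1.3, -0.1]
grip_width: -0.001
time: 14.1
tool_pos: [0.4862, -0.0238, 0.1957]
eef_rot: [0.707, -0.707, -0.0, 0.0]
ft_force: [0.3, -0.6, 0.6]
grip_width: 0.001
[ 0.48630918 -0.02402852  0.19577812] [ 0.39875632 -0.41593405 -0.01715484]
```

View pics/s7v.png

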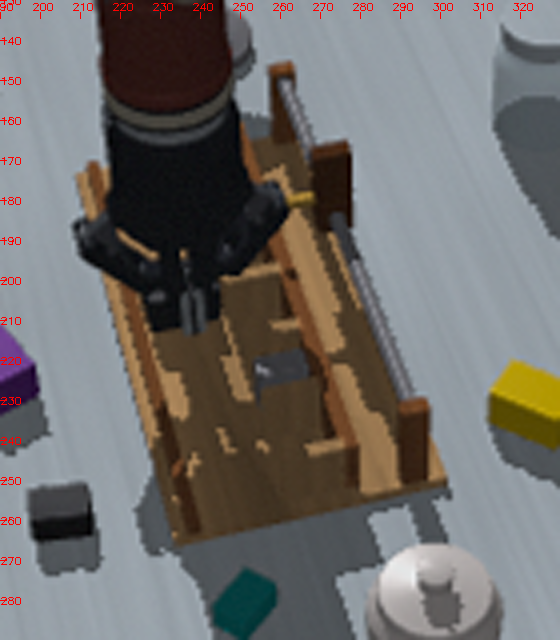

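View pics/t7v.png

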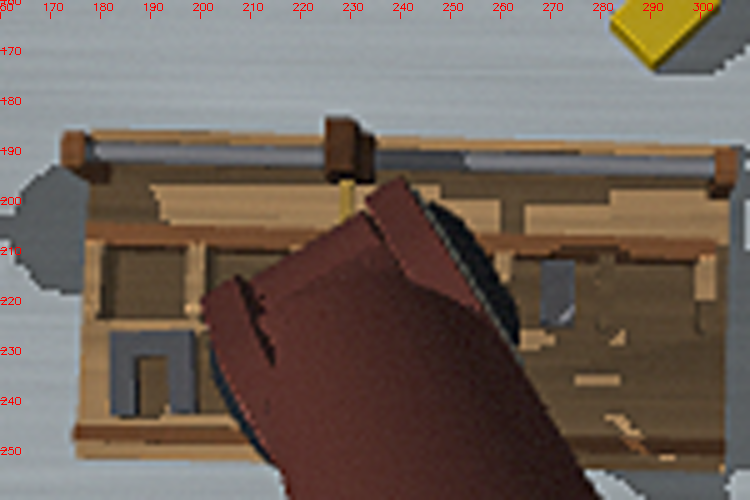

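```bash
python3 -m creep '[[[0,4,0],[0,0,0],0],[[0,3.5,0],[0,0,0],0],[[0,0,0],[0,0,0],0],[[0,-6,0],[0,0,0],0],[[0,-20,0],[0,0,0],0]]'
python3 -m creep '[[[0,-10,20],[0,0,0],0],[[0,-50,50],[0,0,0],0],[[-20,-50,10],[0,0,0],0],[[-30,-40,0],[0,0,0],0],[[0,0,0],[0,0,0],0]]'
python3 - <<'E'
from h import *
for k in range(2): p=ctrl.capture('side')
save(p,'s8');s=ctrl.sense();print(s['tool_pos'],s['ft_force'])
q=ctrl.capture('top');save(q,'t8')
for n,c in(('side',p),('top',q)):
  for r in ctrl.place_of('magnet_mid',c)[:4]: print(n,r['conf'],r['at'],atz(c,r['at'],.022))
E
python3 up.py s8 130 290 190 330 4 s8v;python3 up.py t8 160 260 160 310 5 t8v
```

```text
time: 14.98
tool_pos: [0.4864, -0.042, 0.1958]
eef_rot: [0.708, -0.707, -0.001, 0.001]
ft_force: [-0.2, -0.3, 0.3]
grip_width: 0.001
time: 15.6
tool_pos: [0.4332, -0.1915, 0.2694]
eef_rot: [-0.706, 0.708, -0.005, 0.002]
ft_force: [-0.4, -0.0, -0.1]
grip_width: 0.001
[ 0.43603512 -0.187423    0.26997428] [0.67382077 0.98260727 0.15439737]
side 0.65 [231.1, 321.6] [ 0.65747209 -0.14299578  0.022     ]
side 0.56 [257.9, 204.6] [ 0.38246945 -0.14294789  0.022     ]
side 0.52 [279.1, 249.9] [ 0.4653626  -0.22712846  0.022     ]
top 0.75 [284.6, 241.7] [ 0.36850703 -0.01979022  0.022     ]
top 0.74 [222.8, 241.5] [ 0.51441014 -0.01561996  0.022     ]
top 0.68 [279.6, 292.8] [ 0.38181804 -0.14019182  0.022     ]
top 0.68 [160.2, 294.9] [ 0.66933297 -0.14159342  0.022     ]
```

View pics/s8v.png

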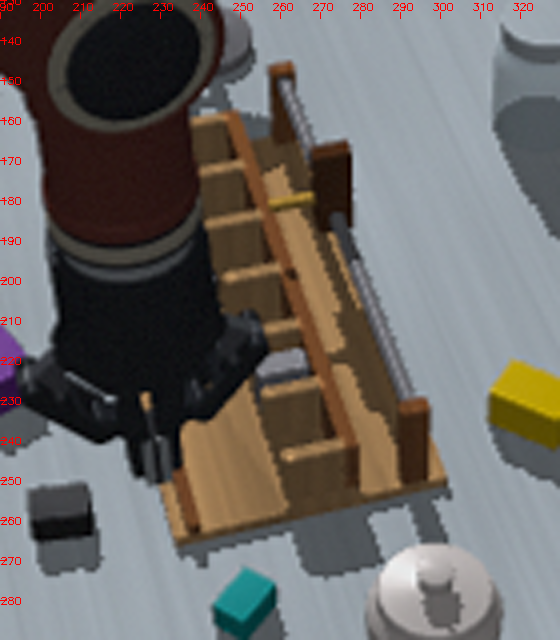

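View pics/t8v.png

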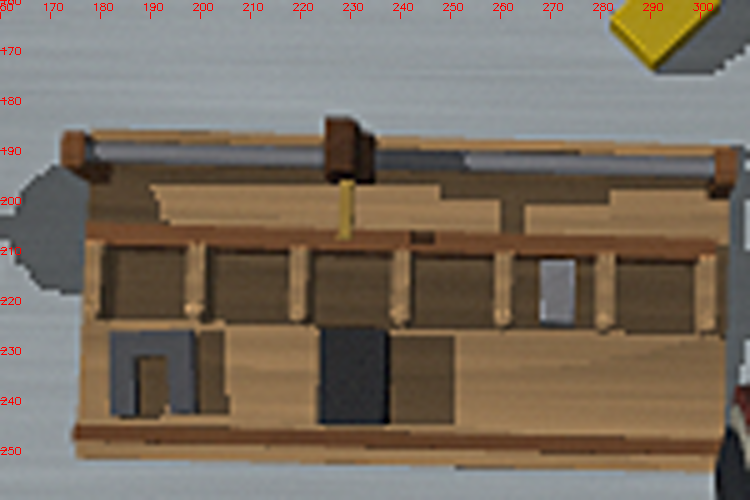

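```bash
python3 -m creep '[[[0,20,10],[0,0,-10],0],[[0,22,0],[0,0,-10],0],[[0,22,0],[0,0,-10],0],[[0,22,0],[0,0,-10],0],[[0,22,0],[0,0,-10],0]]'
python3 -m creep '[[[0,22,0],[0,0,-10],0],[[0,22,0],[0,0,-10],0],[[0,22,0],[0,0,-10],0],[[0,22,0],[0,0,-10],0],[[0,0,0],[0,0,0],0]]'
python3 - <<'E'
from h import *
for k in range(4): p=ctrl.capture('side')
save(p,'s9');s=ctrl.sense();print(s['tool_pos'],s['eef_rot'],s['qpos'])
E
python3 up.py s9 130 290 150 300 4 s9v
```

```text
time: 16.48
tool_pos: [0.4367, -0.0767, 0.2799]
eef_rot: [0.641, -0.64, 0.299, -0.299]
ft_force: [0.7, 0.1, 0.5]
grip_width: -0.001
time: 17.1
tool_pos: [0.4364, 0.0121, 0.2799]
eef_rot: [0.503, -0.502, 0.498, -0.497]
ft_force: [-0.3, 0.1, -0.5]
grip_width: 0.002
[0.43625229 0.00825828 0.27983463] [-0.5001673   0.50040588 -0.49965094  0.49977552] [-0.0323355   0.49261076 -0.05170868  2.1564301   0.05233823  0.49382237
 -1.69365297]
```

View pics/s9v.png

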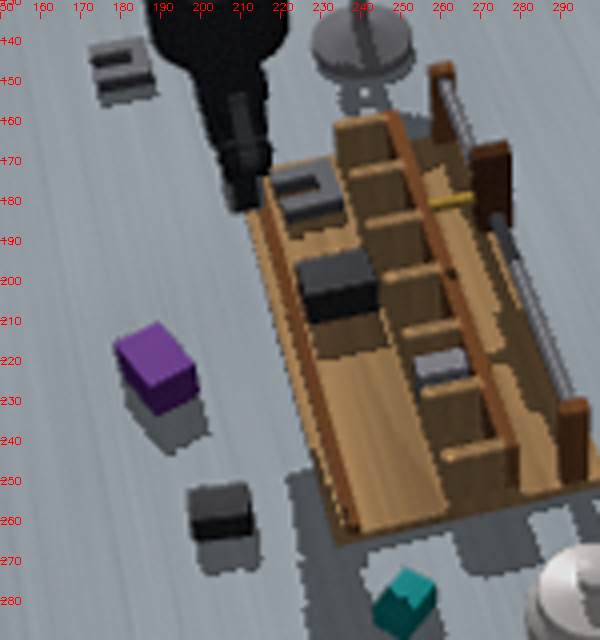

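```bash
python3 -m creep '[[[0,0,-40],[0,0,0],0],[[0,0,-25],[0,0,0],0],[[0,0,-15],[0,0,0],0],[[0,0,-3],[0,0,0],0],[[0,0,0],[0,0,0],0]]'
python3 - <<'E'
from h import *
for k in range(3): p=ctrl.capture('side')
save(p,'s10');s=ctrl.sense();print(s['tool_pos'],s['ft_force'])
E
python3 up.py s10 130 290 150 300 4 s10v
```

```text
time: 17.92
tool_pos: [0.4364, 0.0084, 0.1971]
eef_rot: [-0.5, 0.5, -0.5, 0.5]
ft_force: [-0.3, 0.9, -0.6]
grip_width: 0.002
[0.43647677 0.00879352 0.19753396] [0.70707125 0.14855968 0.58337931]
```

View pics/s10v.png

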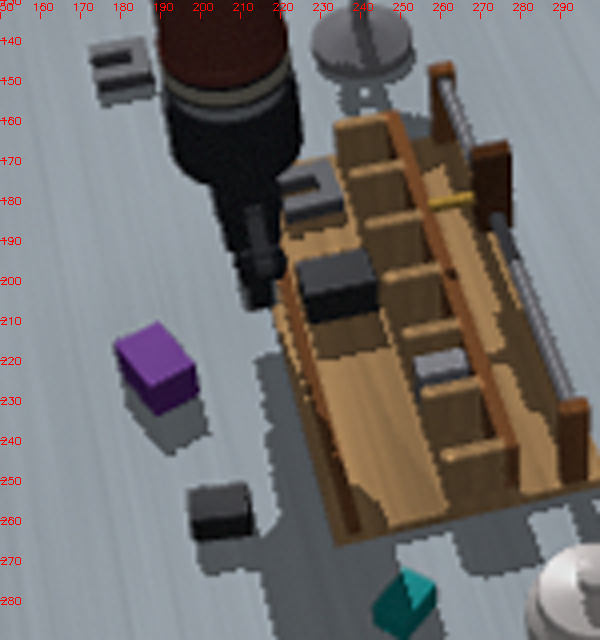

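```bash
python3 -m creep '[[[4,2,0],[0,0,0],0],[[6,0,0],[0,0,0],0],[[6,0,0],[0,0,0],0],[[6,0,0],[0,0,0],0],[[6,0,0],[0,0,0],0]]'
python3 - <<'E'
from h import *
for k in range(2): p=ctrl.capture('side')
save(p,'s11');s=ctrl.sense();print(s['tool_pos'],s['ft_force'])
E
python3 up.py s11 130 290 150 300 4 s11v
```

```text
time: 18.7
tool_pos: [0.464, 0.0109, 0.1967]
eef_rot: [-0.5, 0.501, -0.5, 0.5]
ft_force: [-1.4, -0.2, 0.6]
grip_width: -0.005
[0.46523056 0.0109574  0.19685822] [ 0.00270252 -0.41413268  0.77104075]
```

View pics/s11v.png

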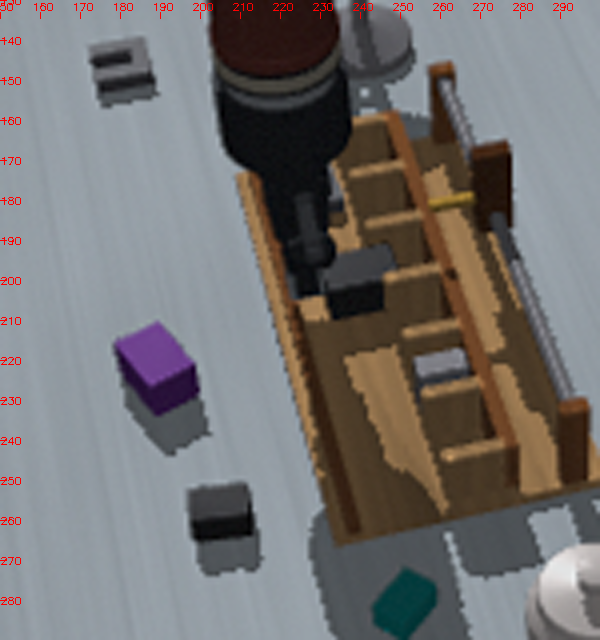

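Magnet is entering the third gap straight. Continue to the stop.

```bash
python3 -m creep '[[[5,0,0],[0,0,0],0],[[5,0,0],[0,0,0],0],[[5,0,0],[0,0,0],0],[[3,0,0],[0,0,0],0]]'
python3 -m creep '[[[1,0,0],[0,0,0],0],[[1,0,0],[0,0,0],0]]';python3 -m creep '[[[1,0,0],[0,0,0],0],[[0,0,0],[0,0,0],0]]'
```

```text
time: 19.3
tool_pos: [0.4828, 0.011, 0.1969]
eef_rot: [0.5, -0.5, 0.5, -0.5]
ft_force: [-0.6, -0.7, 0.1]
grip_width: -0.003
time: 19.55
tool_pos: [0.4839, 0.011, 0.1969]
eef_rot: [-0.5, 0.5, -0.5, 0.5]
ft_force: [-1.9, -0.1, 0.3]
grip_width: -0.002
time: 19.8
tool_pos: [0.4854, 0.011, 0.1969]
eef_rot: [0.5, -0.5, 0.5, -0.5]
ft_force: [-0.7, -0.6, -0.1]
grip_width: 0.003
```

```bash
python3 -m creep '[[[1,0,0],[0,0,0],0],[[0,0,0],[0,0,0],0]]';python3 -m creep '[[[1,0,0],[0,0,0],0],[[0,0,0],[0,0,0],0]]';python3 -m creep '[[[1,0,0],[0,0,0],0],[[0,0,0],[0,0,0],0]]'
```

```text
time: 20.05
tool_pos: [0.4862, 0.011, 0.1969]
eef_rot: [0.5, -0.5, 0.5, -0.5]
ft_force: [-1.7, -0.6, -0.1]
grip_width: -0.0
time: 20.3
tool_pos: [0.4869, 0.011, 0.1969]
eef_rot: [-0.5, 0.5, -0.5, 0.5]
ft_force: [-2.3, 0.2, 1.2]
grip_width: 0.0
time: 20.55
tool_pos: [0.4873, 0.011, 0.1968]
eef_rot: [-0.499, 0.501, -0.501, 0.499]
ft_force: [-5.8, -0.1, 4.4]
grip_width: -0.002
```

```bash
python3 -m creep '[[[1,0,0],[0,0,0],0],[[0,0,0],[0,0,0],0]]';python3 -m creep '[[[-4,0,0],[0,0,0],0],[[-15,0,0],[0,0,0],0],[[-25,0,0],[0,0,0],0],[[-5,0,40],[0,0,0],0],[[0,0,50],[0,0,0],0]]'; python3 -m creep '[[[0,-40,10],[0,0,0],0],[[0,-50,0],[0,0,0],0],[[0,-50,0],[0,0,0],0],[[0,-40,0],[0,0,0],0],[[0,-20,0],[0,0,0],0]]'
python3 - <<'E'
from h import *
for k in range(3): p=ctrl.capture('side')
save(p,'s12');s=ctrl.sense();print(s['tool_pos'],s['ft_force'])
q=ctrl.capture('top');save(q,'t12')
for k in('marker_tab','magnet_mid'):
  for r in ctrl.place_of(k,q)[:5]: print(k,r['conf'],r['at'],atz(q,r['at'],.091 if k[2]=='r' else .022))
E
python3 up.py s12 130 290 190 330 4 s12v;python3 up.py t12 160 260 160 310 5 t12v
```

```text
time: 20.8
tool_pos: [0.4877, 0.011, 0.1967]
eef_rot: [-0.499, 0.501, -0.501, 0.499]
ft_force: [-7.1, -0.1, 4.8]
grip_width: 0.0
time: 21.42
tool_pos: [0.4411, 0.011, 0.2876]
eef_rot: [0.501, -0.499, 0.499, -0.5]
ft_force: [1.4, -0.4, 1.3]
grip_width: 0.002
time: 22.05
tool_pos: [0.4412, -0.1925, 0.2975]
eef_rot: [-0.5, 0.498, -0.499, 0.503]
ft_force: [-0.3, -0.2, -0.4]
grip_width: 0.002
[ 0.44097117 -0.19022436  0.29717276] [0.45113966 0.11044282 0.30908067]
marker_tab 0.69 [128.2, 289.0] [ 0.7285295  -0.12396494  0.091     ]
marker_tab 0.67 [187.5, 228.4] [0.58880084 0.01050994 0.091     ]
magnet_mid 0.77 [161.1, 292.5] [ 0.66698602 -0.13577138  0.022     ]
magnet_mid 0.71 [278.2, 293.4] [ 0.38511245 -0.14157087  0.022     ]
magnet_mid 0.69 [283.7, 241.6] [ 0.37059785 -0.01950188  0.022     ]
```

View pics/s12v.png

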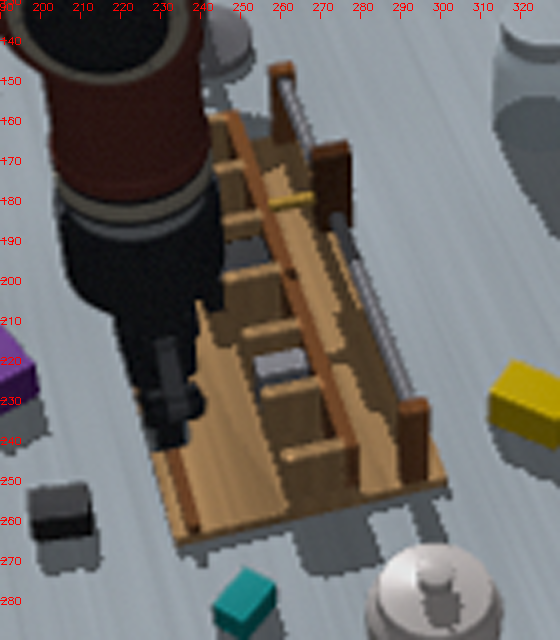

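View pics/t12v.png

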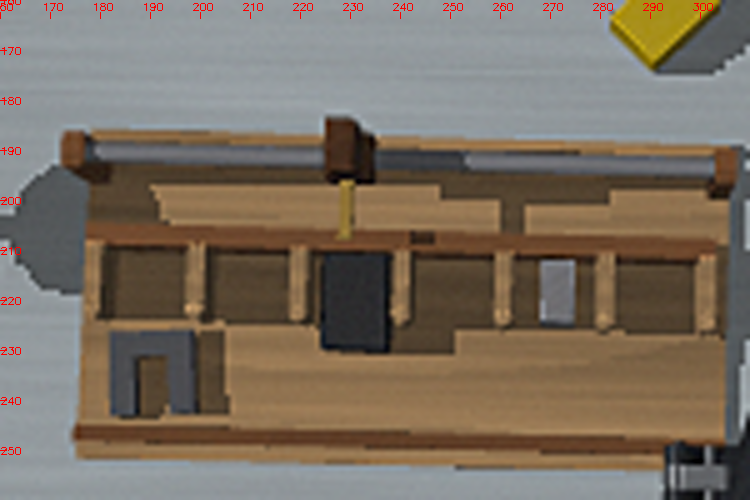

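View pics/t12.png

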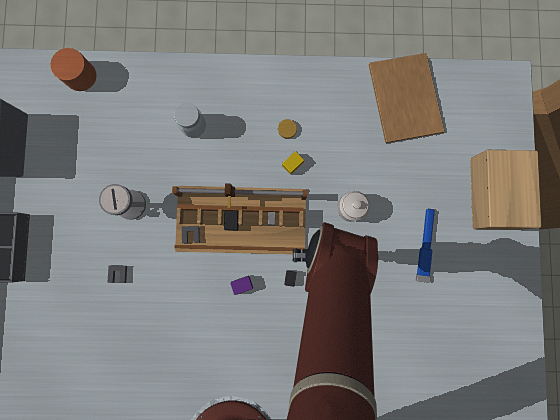

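```bash
python3 -c "
from bench import ctrl
print(ctrl.sign_off())"
```

```text
the job is handed in; nothing more can be done
None
```

I moved the marker to the third gap and pushed the magnet fully home into it, then handed the job in at about 22 s of the 67 s. The hand-in gives no verdict.

- **Counting:** the chrome compass stand is at the rack's +y end, so the third gap is the one at rack y = +24 mm. The similar round pot at the other end is a look-alike and I ignored it.
- **Marker:** I pushed the tab along with the closed fingertips, in one pass with a small final correction. The last top picture puts it at about rack y = 24 mm, within 2 mm, with the pointer over the third gap. It did not move afterwards.
- **Magnet:** I pushed it about 133 mm along the lane, looked to confirm it was square and centred on the gap, then pushed it straight in. At the end the push force rose to about 7 N. The near face worked out about 1–2 mm past its expected home position, within the calibration error. The last top picture shows it flat against the back stop with no tilt seen.
- **Other things:** both keepers, the bar, jar, dial, wand, stand and look-alike blocks look unmoved in the last top picture. The ring magnet was hidden behind the arm there, but the arm never came near it. The highest wrist force I read was under 10 N.

**Checks that disagreed:**
- The rack's yaw differed by about 0.8° between the top and side camera fits. I used a value in between, and that error is small next to the gap's clearance.
- The network did not find the magnet once it was in the gap, so that check rests on the picture, the contact force and the arm's position.
- In the side view the network also put the marker tab in a clearly wrong place, and I disregarded it.

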